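Move a pivot shaft from its covered rack into the checking stand

ROBOT

A 6-joint arm with a two-finger parallel gripper is mounted at the origin on the work surface. World frame = base frame: x ahead of the robot, y to its left, z up, the work surface at z = 0. Lengths are in m, angles in degrees, forces in N, time in s.
With the tool pointing down it reaches from about 0.3 to 0.75 m from the base axis. Payload 8.5 kg.
Tool frame: the origin (TCP) lies on the centre line of the jaws, within the pads' length; the fingertips stand 19 mm ahead of it and the grasp point (between the pads) is the TCP (env.tcp_to_tips is the z of the fingertips in the tool frame, in m); z points along the fingers, y is the line along which they close (so a half turn about z gives the same grasp; the last joint's range is limited). The gripper opens to 85 mm and grips with 20 to 120 N. Pads are 22 mm wide; open, the fingers measure 114 mm over their backs; the gripper's body (76 mm by 85 mm) begins 54 mm behind the grasp point. The pads swing forward as they close: fully open they stand 13 mm farther back than shut.
Start: joints at [-76.392, 21.807, 74.336, -0, 83.858, -12.336], TCP at [0.241, -0.495, 0.216] pointing down, gripper open.
Joint ranges: [-178.18, 178.18], [-50.72, 133.34], [12.68, 142.11], [-81.47, 261.47], [9.98, 163.14], [-165.26, 165.26]. Speed limits (degrees/s): [136.94, 136.94, 180, 180, 180, 180].

INTERFACE

Orientations are given as a 3x3 rotation matrix whose columns are the frame's x, y, z axes.
In Python, from rig import env gives the robot as it stands.
- The arm moves only by the tool servo_tool, never from a script. Its argument "steps" is a list of rows, each an object of numbers: "tx", "ty", "tz": the shift along the world's x, y, z in cm; "yaw": the turn about the world's z in degrees; "claw": the finger opening in cm, from 0 to 8.54. In form: [{"tx": .., "ty": .., "tz": .., "yaw": .., "claw": ..}, ...]. A call has 1 to 20 rows; each row shifts and turns the commanded pose from where the row before left it; what a row does not reach is not made up. A row lasts 1/10 s, in which the tool goes at most 50 mm and 8.59 degrees, less where a joint would pass 70% of its speed; a pose out of reach is approached as far as the arm can. A call with a gripper value outside its range is refused whole. The fingers move at their own pace and stop on an object; "newtons" is the grip in N (left out, the last holds). Time passes only in rows, so rows that do not move let the fingers close. It gives the time, the measured TCP pose, the force, the opening and the grip force at its end, in the units of the state.
- env.observe(): the state, without advancing time (a new reading comes with each control period).
- env.get_image(name): name is "scene" or "top" or "wrist"; returns (picture, depth): 400x640x3 uint8, red, green, blue; 400x640 float32, m along the optical axis (not along the pixel's ray), 0 where there is no reading.
- env.camera_model(name): a dict with "fovy" (degrees; the focal length in pixels is half the picture's height over the tangent of half this angle, whatever the lens; pixels are square), "cx", "cy" (the principal point, pixels), "dist_coeffs" ([k1, k2, p1, p2, k3] as OpenCV has them; the pictures are not rectified), "T" (4x4, takes a point from camera to world coordinates). Camera axes: x right, y down, z forward; pixel columns grow to the right and rows downward; lengths in m; the calibration is good to about 2 mm. A picture is of the moment at which its call begins: read the wrist's pose just before it. camera_model takes no time and is no camera call; for the wrist camera it gives the pose at the moment of the call.
- env.close_job(): hands the job in; it is judged then, once.
The state is a dict: "time_s": time; "q": joint angles; "qvel": joint speeds; "joint_efforts": joint torques, N m; "position": TCP position; "tool_rot": TCP orientation; "ft_force": force on the tool from outside, world axes, zero at the start; "wrist_torque": the same for the moment, N m; "grip_width": finger opening in m; "gripper_force": force on a finger pad.
Only numpy, scipy, OpenCV 4.12 (cv2) and the standard library are available. Lean on these libraries where they do the work, as an engineer would, in place of code of your own. Each camera call takes 0.05 s, during which the arm holds its last target. There are 200 camera calls.

TASK

The steel pivot shaft lies in the rack with only its nose end sticking out from under the cover: take it by that end, draw it out along the rack's saddles until it is wholly out from under the cover, and let it rest there on the saddles. Then take it again by its middle, lay it in the saddles of the checking stand with its nose towards the end stop, slide it under the bridge and gently push with it until the stop's plunger is pressed in fully, then let go. Do not let the shaft roll or fall off its saddles, and leave the can, the wrench and the bearing where they are.

Things in the scene. Friction and masses are not known exactly. Their poses are not given: they have to be found in the camera images.
- shaft_mid (a point): Centre (half-way along the thick part, on the axis) of the loose steel pivot shaft: thick part 28 mm diameter, x = -85 to +85 mm; its last 12 mm taper to the darker nose, 18 mm diameter, 20 mm long, tip at x = +105. It may roll about x. About 0.4 kg (varies), balances within 5 mm of this point. Lying in any saddle of rack or stand its axis is 60 mm above the bench.
- shaft_nose (a point): Centre of the shaft's nose tip, 105 mm from shaft_mid along the shaft's +x.
- rack: Fixed grey storage rack, x = -140 to +170 mm, 90 mm wide, base 12 mm thick. Origin on the bench, z up. The shaft lies on its line y = 0, z = 60 mm, nose to +x, shaft_mid at first about x = -33. Four shallow V saddles at x = -100, -12, +40, +140 mm (12 mm long, 22 mm wide: narrower than the shaft, so fingers gripping the shaft pass beside them; 30 degree slopes).
- rack_mouth (a point): Point on the shaft's line (z = 60 mm) in the open mouth of the rack's sheet-metal cover, at x = 0 of the rack. The cover (underside 84 mm, top 89 mm, sides to y = +-38) closes x = -125 to 0; about 50 mm of the thick part and the nose stand out. The shaft slides out freely to the rack's +x; with shaft_mid at x = +90 to +120 it is wholly out (it can be lifted) and lies safely on the saddles at +40 and +140.
- stand: Fixed dark steel checking stand, x = -125 to +195 mm, 76 mm wide, base 12 mm thick. Origin on the bench, z up. The shaft must lie on its line y = 0, z = 60 mm, nose to +x. Two saddles as in the rack, at x = -50 and +35 mm. Laid down with shaft_mid at x = -30 the nose tip is 10 mm short of the bridge and the shaft lies on both saddles.
- bridge (a point): Point on the shaft's line (z = 60 mm) under the middle of the stand's hold-down bridge, x = 95 mm of the stand. The bridge spans x = 85 to 105: underside 79 mm, top 87 mm, inner faces y = +-22 mm. Behind it a blue end stop block (30 mm long, 50 mm wide, 82 mm high) faces the nose, clamped at an unreported place: its front face is somewhere from x = 113 to 134.
- plunger (a joint): Steel plunger, 16 mm diameter, standing 12 mm out of the end stop block towards the nose, on the shaft's line. Value in m: 0 = fully out, 0.012 = pressed in fully, flush with the block. Slides with about 2.5 N of friction and stays where it is left; when it is fully in, the shaft meets a hard stop.
- can: Bystander: grey metal can, 60 mm in diameter, 100 mm high, standing beyond the rack and the stand. Origin at the centre of its underside.
- wrench: Bystander: steel wrench 200 mm long lying flat on the bench to the robot's right.
- bearing: Bystander: steel ring bearing, 62 mm outside, 30 mm bore, 16 mm high, lying flat on the bench to the robot's left. Origin at the centre of its underside.
There are look-alikes about, which are no part of the job. There is more than one size of the part that bears shaft_mid; the job needs the middle-sized.

How it is judged:
By the outcome, as a careful person would: the job done as asked, in the order asked, and still so for the second after the job is handed in, with the robot touching nothing.
It also fails if it takes over 58 s, if anything falls off the work surface, if the arm or the gripper's body presses on something with over 40 N, if the wrist force passes 120 N, or if a joint passes its speed limit or range.

## Working session

There is one attempt and no reset: what is moved stays moved. The work goes in short steps, Python scripts to look and compute and a tool call to move; the robot and the scene stay as the last step left them, time stands still between calls to the robot, and variables do not carry over. Pictures are saved under pics/ and viewed, at most 10 in all, crops included, and the job is handed in when it is done.

Besides the shell and the picture viewer there is one more tool, called after "Request:" as name(argument=value, ...) on one line, values as JSON. servo_tool: Moves the arm, as the interface text tells. Its arguments: {"type":"object","properties":{"steps":{"type":"array"},"newtons":{"type":"number"}},"required":["steps"]}

```bash
mkdir -p pics; ls; cat > h.py <<'E'
import numpy as np, cv2
from rig import env
def snap(n,tag):
    m=env.camera_model(n); p,d=env.get_image(n)
    np.savez(f'{tag}.npz',p=p,d=d,T=m['T'],f=200/np.tan(np.radians(m['fovy']/2)),c=[m['cx'],m['cy']],k=m['dist_coeffs'])
    cv2.imwrite(f'pics/{tag}.png',p[:,:,::-1]); return p,d
class V:
    def __init__(s,tag):
        z=np.load(tag+'.npz'); s.__dict__.update({k:z[k] for k in z.files})
        s.K=np.array([[s.f,0,s.c[0]],[0,s.f,s.c[1]],[0,0,1.]])
    def ray(s,uv):
        n=cv2.undistortPoints(np.array(uv,float).reshape(-1,1,2),s.K,s.k).reshape(-1,2)
        return np.c_[n,np.ones(len(n))]@s.T[:3,:3].T
    def atz(s,uv,z):
        r=s.ray(uv); o=s.T[:3,3]; return o+r*((z-o[2])/r[:,2])[:,None]
    def cloud(s):
        h,w=s.d.shape; u,v=np.meshgrid(np.arange(w),np.arange(h))
        r=s.ray(np.c_[u.ravel(),v.ravel()]); return (s.T[:3,3]+r*s.d.reshape(-1,1)).reshape(h,w,3)
    def proj(s,P):
        R=s.T[:3,:3]; return cv2.projectPoints((np.atleast_2d(P)-s.T[:3,3])@R,np.zeros(3),np.zeros(3),s.K,s.k)[0].reshape(-1,2)
    def crop(s,u,v,w,h,sc,out):
        cv2.imwrite(f'pics/{out}.png',cv2.resize(s.p[v:v+h,u:u+w,::-1],None,fx=sc,fy=sc,interpolation=cv2.INTER_CUBIC))
E
python3 - <<'E'
from h import *
snap('top','top0'); snap('scene','sc0')
a=cv2.imread('pics/top0.png')
print(env.observe()['position'],V('top0').T.round(3).tolist())
E
```

```text
pics
[ 0.24056196 -0.49430708  0.21566983] [[-0.022, -0.996, 0.084, 0.378], [-1.0, 0.021, -0.005, -0.014], [0.003, -0.084, -0.996, 1.498], [0.0, 0.0, 0.0, 1.0]]
```

View pics/top0.png

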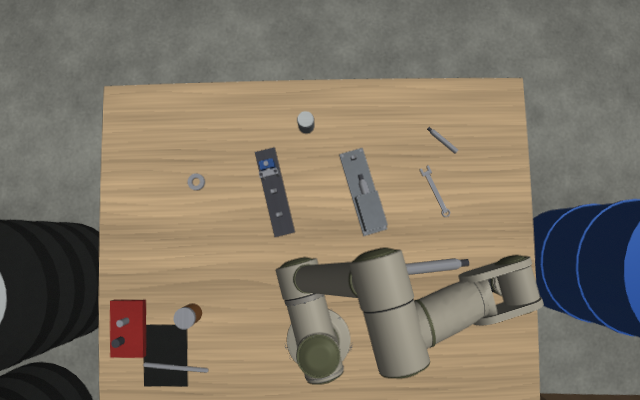

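View pics/sc0.png

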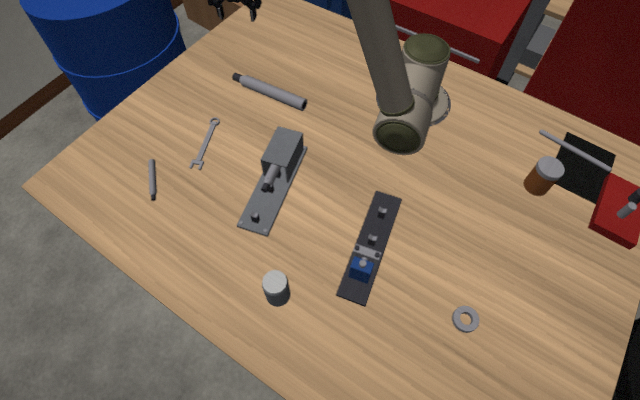

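The top view shows the rack at about (363,192) with the shaft's nose pointing up at about (361,178). The stand is at (275,192) with its blue stop at (266,165), pointing away from the robot. Candidates for the shaft are the one in the rack (363,185), a large one on the bench (440,266) and a small one at (442,140). I choose the one in the rack and will check it in a crop.

```bash
python3 - <<'E'
from h import *
v=V('top0'); v.crop(245,140,150,105,5,'crop1')
C=v.cloud()
h=C[...,2]
print('f',v.f,'bench',np.median(h[100:140,200:280]))
sub=(slice(140,245),slice(330,395))
P=C[sub].reshape(-1,3)
for a,b in((.006,.02),(.05,.08),(.08,.1)):
    m=(P[:,2]>a)&(P[:,2]<b); print(a,m.sum(),P[m].min(0),P[m].max(0),np.median(P[m],0))
E
```

```text
f 414.51144056754606 bench -0.00029970265754608594
0.006 1200 [ 0.33694051 -0.2921672   0.0060119 ] [ 0.71209125 -0.05645422  0.01986209] [ 0.58330928 -0.15302521  0.011281  ]
0.05 178 [ 0.38466574 -0.18990569  0.050109  ] [ 0.64260015 -0.13369682  0.07986384] [ 0.53336456 -0.16479279  0.0688361 ]
0.08 801 [ 0.38438034 -0.24387856  0.08018928] [ 0.51727292 -0.1406983   0.09749351] [ 0.45136631 -0.19297694  0.08866122]
```

View pics/crop1.png

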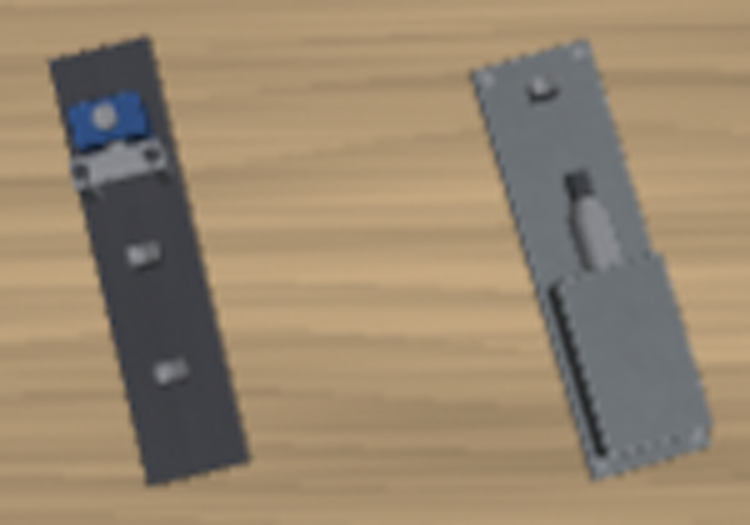

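```bash
python3 - <<'E'
from h import *
v=V('top0'); px=lambda L:(np.array(L)+.5)/5-.5+[245,140]
def fit(name,L,M,z):
    W=v.atz(px(L),z)[:,:2]; M=np.array(M)/1000
    a=M-M.mean(0); b=W-W.mean(0)
    th=np.arctan2((a[:,0]*b[:,1]-a[:,1]*b[:,0]).sum(),(a*b).sum()); R=np.array([[np.cos(th),-np.sin(th)],[np.sin(th),np.cos(th)]])
    o=W.mean(0)-R@M.mean(0); print(name,np.degrees(th),o,'res mm',((M@R.T+o-W)*1000).round(1).tolist()); return th,o,R
fit('rack',[(472,72),(588,41),(592,480)],[(170,45),(170,-45),(-140,45)],.012)
fit('stand',[(50,62),(152,38),(148,486),(250,460)],[(195,38),(195,-38),(-125,38),(-125,-38)],.012)
print('saddle',v.atz(px([(542,88),(144,253),(171,371)]),.048))
print('nose tip top', v.atz(px([(577,172)]),.066))
C=v.cloud();
# minAreaRect over base-high points
for n,(u0,u1),(a,b) in(('rackcover',(330,395),(.084,.094)),('standbase',(245,300),(.008,.016))):
    P=C[140:245,u0:u1].reshape(-1,3); m=(P[:,2]>a)&(P[:,2]<b); print(n,cv2.minAreaRect((P[m][:,:2]*1000).astype(np.float32)))
E
```

```text
rack 14.846786252072981 [ 0.50978156 -0.17631339] res mm [[0.2, 1.0], [2.1, -0.9], [-2.3, -0.1]]
stand 12.307922424069803 [0.49619016 0.13824996] res mm [[2.2, 0.4], [2.4, 0.7], [-1.9, -0.0], [-2.7, -1.1]]
saddle [[ 0.64294392 -0.13773325  0.048     ]
 [ 0.53138749  0.14555791  0.048     ]
 [ 0.44795782  0.12763637  0.048     ]]
nose tip top [[ 0.57984022 -0.15891901  0.066     ]]
rackcover ((450.8831481933594, -193.8787841796875), (121.90270233154297, 77.09933471679688), 15.642494201660156)
standbase ((543.58203125, 127.98486328125), (334.99566650390625, 164.4618377685547), 11.452131271362305)
```

```bash
python3 - <<'E'
from h import *
o=env.observe(); print(o['time_s'],o['tool_rot'].round(3) if hasattr(o['tool_rot'],'round') else o['tool_rot'],o['grip_width'])
m=env.camera_model('wrist'); R=np.array(o['tool_rot']); T=np.array(m['T'])
print('cam in tool',(R.T@(T[:3,3]-o['position'])).round(4),(R.T@T[:3,:3]).round(3).tolist(),m['fovy'])
E
```

```text
0.1 [[ 0.899  0.437 -0.   ]
 [ 0.437 -0.899  0.001]
 [ 0.    -0.001 -1.   ]] 0.08523645586554839
cam in tool [ 0.0815 -0.     -0.1583] [[-0.001, -0.947, -0.32], [1.0, -0.001, 0.0], [-0.0, -0.32, 0.947]] 62.44957238832786
```

Request:
servo_tool(steps=[{"tx": 2.48,"ty": 2.72,"yaw": -0.9,"claw": 5},{"tx": 2.48,"ty": 2.72,"yaw": -0.9,"claw": 5},{"tx": 2.48,"ty": 2.72,"yaw": -0.9,"claw": 5},{"tx": 2.48,"ty": 2.72,"yaw": -0.9,"claw": 5},{"tx": 2.48,"ty": 2.72,"yaw": -0.9,"claw": 5},{"tx": 2.48,"ty": 2.72,"yaw": -0.9,"claw": 5},{"tx": 2.48,"ty": 2.72,"yaw": -0.9,"claw": 5},{"tx": 2.48,"ty": 2.72,"yaw": -0.9,"claw": 5},{"tx": 2.48,"ty": 2.72,"yaw": -0.9,"claw": 5},{"tx": 2.48,"ty": 2.72,"yaw": -0.9,"claw": 5},{"tx": 2.48,"ty": 2.72,"yaw": -0.9,"claw": 5},{"tx": 2.48,"ty": 2.72,"yaw": -0.9,"claw": 5},{"claw": 5},{"claw": 5},{"claw": 5}], newtons=40)

```text
invalid input at $.steps[0]: expected keys tx, ty, tz, yaw, claw
```

```bash
python3 - <<'E'
from h import *
o=env.observe(); print(o['time_s'],np.array(o['position']).round(4),np.array(o['tool_rot']).round(3).tolist(),o['grip_width'],np.abs(o['qvel']).max())
snap('wrist','w1')
E
```

```text
0.1 [ 0.2406 -0.4943  0.2157] [[0.899, 0.437, -0.0], [0.437, -0.899, 0.001], [0.0, -0.001, -1.0]] 0.08523645586554839 0.16401431800465113
```

View pics/w1.png

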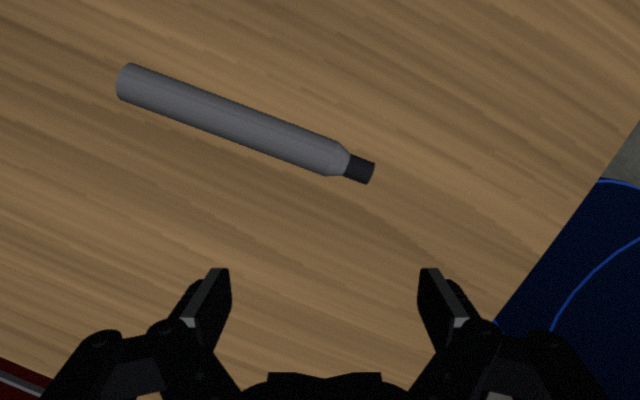

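The move was refused because every row needs all the keys. The picture therefore only shows the large look-alike lying on the bench, from (120,80) to (370,170).

Request:
servo_tool(steps=[{"tx": 2.48,"ty": 2.72,"tz": 0,"yaw": -0.9,"claw": 5},{"tx": 2.48,"ty": 2.72,"tz": 0,"yaw": -0.9,"claw": 5},{"tx": 2.48,"ty": 2.72,"tz": 0,"yaw": -0.9,"claw": 5},{"tx": 2.48,"ty": 2.72,"tz": 0,"yaw": -0.9,"claw": 5},{"tx": 2.48,"ty": 2.72,"tz": 0,"yaw": -0.9,"claw": 5},{"tx": 2.48,"ty": 2.72,"tz": 0,"yaw": -0.9,"claw": 5},{"tx": 2.48,"ty": 2.72,"tz": 0,"yaw": -0.9,"claw": 5},{"tx": 2.48,"ty": 2.72,"tz": 0,"yaw": -0.9,"claw": 5},{"tx": 2.48,"ty": 2.72,"tz": 0,"yaw": -0.9,"claw": 5},{"tx": 2.48,"ty": 2.72,"tz": 0,"yaw": -0.9,"claw": 5},{"tx": 2.48,"ty": 2.72,"tz": 0,"yaw": -0.9,"claw": 5},{"tx": 2.48,"ty": 2.72,"tz": 0,"yaw": -0.9,"claw": 5},{"tx": 0,"ty": 0,"tz": 0,"yaw": 0,"claw": 5},{"tx": 0,"ty": 0,"tz": 0,"yaw": 0,"claw": 5},{"tx": 0,"ty": 0,"tz": 0,"yaw": 0,"claw": 5}], newtons=40)

```text
time_s: 1.65
position: [0.5377, -0.1688, 0.2161]
tool_rot: [[0.965, 0.261, -0.001], [0.261, -0.965, 0.0], [-0.001, -0.0, -1.0]]
ft_force: [-0.8, 0.4, 1.1]
grip_width: 0.0499
gripper_force: 0.0
```

```bash
python3 - <<'E'
from h import *
o=env.observe(); print(o['time_s'],np.array(o['position']).round(4),np.array(o['tool_rot']).round(3).tolist(),o['grip_width'],np.abs(o['qvel']).max())
snap('wrist','w2')
E
```

```text
1.65 [ 0.5377 -0.1688  0.2161] [[0.965, 0.261, -0.001], [0.261, -0.965, 0.0], [-0.001, -0.0, -1.0]] 0.04994270036366686 0.649317222453897
```

View pics/w2.png

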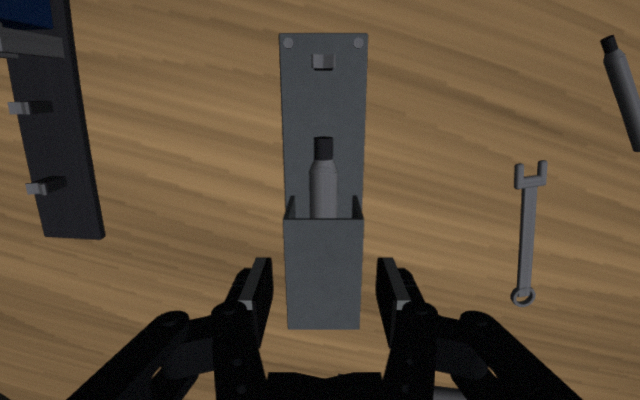

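The wrist view shows the rack straight ahead. The shaft stands out at u≈309–338 with its nose tip at (323,138), the mouth is at v≈217, and the far base corners are (279,34) and (368,34). The nose is dark and the diameter can be checked, so I'll measure it.

```bash
python3 - <<'E'
from h import *
v=V('w2'); C=v.cloud()
P=C[135:215,300:348].reshape(-1,3); m=(P[:,2]>.058)&(P[:,2]<.082); P=P[m]
for name,th0 in (('a',15.0),):
    c=P[:,:2].mean(0)
    u=np.array([np.cos(np.radians(th0)),np.sin(np.radians(th0))]); n=np.array([-u[1],u[0]])
    s=(P[:,:2]-c)@u; t=(P[:,:2]-c)@n
    for a in np.arange(s.min(),s.max(),.008):
        k=(s>=a)&(s<a+.008); q=P[k]; print((c+u*(a+.004)).round(4),'lat mm',(t[k].min()*1e3).round(1),(t[k].max()*1e3).round(1),'mid',((t[k].min()+t[k].max())*500).round(1),'zmax',np.percentile(q[:,2],95).round(4))
print('tip top', v.atz([(323,137.5)],.067),'mouth cover front edge',v.atz([(284,219),(363,219)],.089))
print('base far corners',v.atz([(279,33.5),(368,33.5)],.012),'saddle140',v.atz([(323,54)],.05))
Q=C[225:325,290:355].reshape(-1,3);print('cover z',np.median(Q[:,2]), 'base z',np.median(C[80:130,290:310,2]))
B=C[30:130,270:380].reshape(-1,3);m=abs(B[:,2]-.012)<.004;print(cv2.minAreaRect((B[m][:,:2]*1000).astype(np.float32)))
Q=Q[abs(Q[:,2]-.089)<.004];print(cv2.minAreaRect((Q[:,:2]*1000).astype(np.float32)))
E
```

```text
[ 0.5086 -0.1762] lat mm -13.6 13.5 mid -0.1 zmax 0.075
[ 0.5164 -0.1741] lat mm -13.5 13.4 mid -0.1 zmax 0.0749
[ 0.5241 -0.1721] lat mm -13.3 13.3 mid -0.0 zmax 0.0748
[ 0.5318 -0.17  ] lat mm -13.3 13.1 mid -0.1 zmax 0.0751
[ 0.5395 -0.1679] lat mm -13.2 13.0 mid -0.1 zmax 0.0751
[ 0.5473 -0.1658] lat mm -13.1 13.1 mid 0.0 zmax 0.0747
[ 0.555  -0.1638] lat mm -11.1 12.1 mid 0.5 zmax 0.0726
[ 0.5627 -0.1617] lat mm -8.1 8.1 mid -0.0 zmax 0.0703
[ 0.5704 -0.1596] lat mm -8.0 9.0 mid 0.5 zmax 0.0702
[ 0.5782 -0.1576] lat mm -9.0 8.9 mid -0.0 zmax 0.0701
tip top [[ 0.57875347 -0.15693224  0.067     ]] mouth cover front edge [[ 0.49982436 -0.14070421  0.089     ]
 [ 0.5188778  -0.21147821  0.089     ]]
base far corners [[ 0.66079938 -0.08915106  0.012     ]
 [ 0.68395769 -0.17517886  0.012     ]] saddle140 [[ 0.6496313  -0.13786414  0.05      ]]
cover z 0.0895490965223624 base z 0.01254304556353003
((626.9080200195312, -143.75477600097656), (95.78633880615234, 90.25082397460938), 15.1489896774292)
((449.0679626464844, -190.5447998046875), (113.74436950683594, 67.19242095947266), 15.222705841064453)
```

Request:
servo_tool(steps=[{"tx": -0.42,"ty": -0.07,"tz": -3,"yaw": 0,"claw": 5},{"tx": 0,"ty": 0,"tz": -3,"yaw": 0,"claw": 5},{"tx": 0,"ty": 0,"tz": -3,"yaw": 0,"claw": 5},{"tx": 0,"ty": 0,"tz": -3,"yaw": 0,"claw": 5},{"tx": 0,"ty": 0,"tz": -2,"yaw": 0,"claw": 5},{"tx": 0,"ty": 0,"tz": -1,"yaw": 0,"claw": 5},{"tx": 0,"ty": 0,"tz": -0.6,"yaw": 0,"claw": 5},{"tx": 0,"ty": 0,"tz": 0,"yaw": 0,"claw": 5},{"tx": 0,"ty": 0,"tz": 0,"yaw": 0,"claw": 5}])

```text
time_s: 2.6
position: [0.5344, -0.1693, 0.0612]
tool_rot: [[0.965, 0.261, 0.001], [0.261, -0.965, -0.001], [0.001, 0.001, -1.0]]
ft_force: [0.7, -0.7, -0.5]
grip_width: 0.0501
gripper_force: 0.0
```

Request:
servo_tool(steps=[{"tx": 0,"ty": 0,"tz": 0,"yaw": 0,"claw": 2},{"tx": 0,"ty": 0,"tz": 0,"yaw": 0,"claw": 2},{"tx": 0,"ty": 0,"tz": 0,"yaw": 0,"claw": 2},{"tx": 0,"ty": 0,"tz": 0,"yaw": 0,"claw": 2},{"tx": 0,"ty": 0,"tz": 0,"yaw": 0,"claw": 2}], newtons=40)

```text
time_s: 3.1
position: [0.534, -0.1689, 0.0603]
tool_rot: [[0.965, 0.261, 0.0], [0.261, -0.965, -0.0], [0.0, 0.0, -1.0]]
ft_force: [0.4, -0.9, 0.3]
grip_width: 0.0197
gripper_force: 0.0
```

```bash
python3 - <<'E'
from h import *
print(env.observe()['grip_width'])
snap('wrist','w3'); v=V('w3'); print(v.proj([[.534,-.169,.06],[.534,-.169,.041],[.579,-.157,.06]]))
E
```

```text
0.019737127092306166
[[323.95145064 253.98945607]
 [323.94611362 239.10741696]
 [324.24038158 168.49956862]]
```

View pics/w3.png

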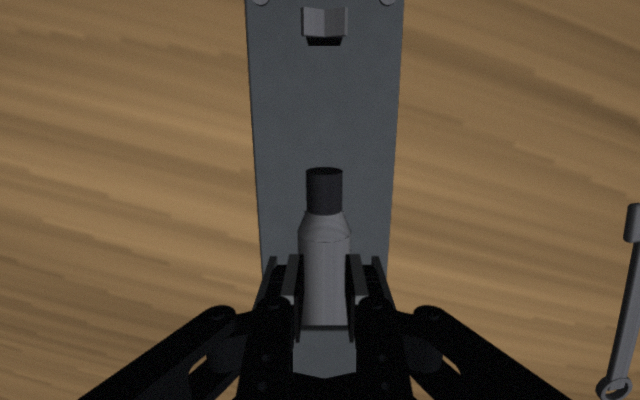

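The fingers straddle the shaft correctly: pads at u≈299 and 350, shaft between 301 and 350. But the opening reads 19.7 mm with no force, which doesn't fit. I'll close further and see.

Request:
servo_tool(steps=[{"tx": 0,"ty": 0,"tz": 0,"yaw": 0,"claw": 0},{"tx": 0,"ty": 0,"tz": 0,"yaw": 0,"claw": 0},{"tx": 0,"ty": 0,"tz": 0,"yaw": 0,"claw": 0}], newtons=40)

```text
time_s: 3.45
position: [0.534, -0.1689, 0.0602]
tool_rot: [[0.965, 0.261, -0.0], [0.261, -0.965, 0.0], [-0.0, -0.0, -1.0]]
ft_force: [-0.1, 0.4, 0.0]
grip_width: 0.0001
gripper_force: 0.0
```

```bash
python3 - <<'E'
from h import *
o=env.observe(); print({k:np.round(o[k],4).tolist() for k in o}); print(env.tcp_to_tips)
snap('wrist','w4'); v=V('w4'); v.crop(220,150,200,150,4,'w4c')
E
```

```text
{'time_s': 3.45, 'q': [-29.6584, 31.9105, 85.5669, -0.0016, 62.526, 45.1976], 'qvel': [-0.0313, -0.0535, 0.0777, -0.1262, 0.0331, 0.0055], 'joint_efforts': [0.001, -48.9295, -18.0705, -0.0, 0.0008, -0.0], 'position': [0.534, -0.1689, 0.0602], 'tool_rot': [[0.9653, 0.2613, -0.0001], [0.2613, -0.9653, 0.0], [-0.0001, -0.0, -1.0]], 'ft_force': [-0.1178, 0.4195, 0.0123], 'wrist_torque': [-0.0489, -0.0194, -0.013], 'gripper_force': 0.0, 'grip_width': 0.0001}
0.019
```

View pics/w4c.png

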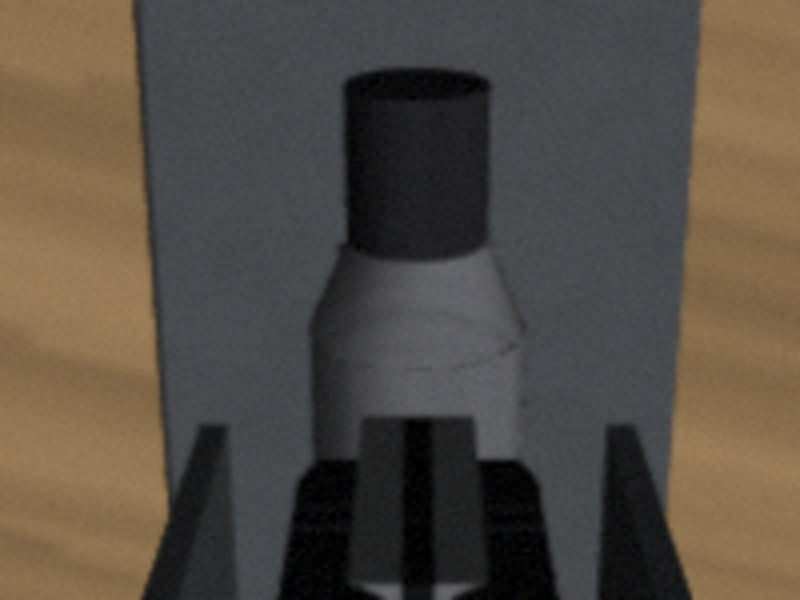

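The jaws have closed fully in front of the shaft, above it in this view: fingertips at crop (360–475, 420), shaft passing below. So the real fingertips are higher than the TCP reading implies. I'll measure them by depth.

```bash
python3 - <<'E'
from h import *
v=V('w4'); C=v.cloud(); o=env.observe(); R=np.array(o['tool_rot']); p=np.array(o['position'])
for n,(u,w) in {'fingerL tip':(314,258),'finger R tip':(335,258),'L mid':(314,275),'L bot':(313,290),'shaft':(324,235),'shaft2':(324,247),'nose':(324,190),'rack':(270,200),'saddle':(324,20)}.items():
    print(n,C[w,u].round(4),'tool',(R.T@(C[w,u]-p)).round(4), 'd',v.d[w,u].round(4))
print('expected tip px', v.proj([p+R@[.011,0,.019],p+R@[.011,0,0],p+R@[.011,0,-.03]]))
print('profile u=314', [(w,C[w,314,2].round(3)) for w in range(246,300,4)])
print('cam-in-tool',(R.T@(v.T[:3,3]-p)).round(4))
snap('scene','sc1'); s=V('sc1'); print('scene proj tip',s.proj([p+R@[0,0,.019],p,p+R@[0,0,-.1]]))
q=s.proj([p])[0].astype(int); s.crop(max(q[0]-60,0),max(q[1]-75,0),120,110,5,'sc1c')
E
```

```text
fingerL tip [ 0.5429 -0.1619  0.0842] tool [ 0.0104 -0.0044 -0.024 ] d 0.1499
finger R tip [ 0.5446 -0.1714  0.0827] tool [ 0.0096  0.0052 -0.0225] d 0.1517
L mid [ 0.5431 -0.1623  0.0992] tool [ 0.0105 -0.004  -0.039 ] d 0.1358
L bot [ 0.543  -0.1622  0.1102] tool [ 0.0105 -0.0041 -0.05  ] d 0.1254
shaft [ 0.5502 -0.1646  0.0728] tool [ 0.0168  0.0001 -0.0126] d 0.1587
shaft2 [ 0.5454 -0.1659  0.0757] tool [ 0.0118  0.0001 -0.0155] d 0.1576
nose [ 0.5712 -0.159   0.0702] tool [ 0.0385  0.0002 -0.01  ] d 0.1542
rack [ 0.5393 -0.1309  0.0125] tool [ 0.015  -0.0353  0.0477] d 0.2164
saddle [ 0.6454 -0.139   0.0447] tool [0.1153 0.0002 0.0155] d 0.1538
expected tip px [[323.7442564  221.81653307]
 [323.72589605 235.25406592]
 [323.68781643 263.24034691]]
profile u=314 [(246, np.float64(0.074)), (250, np.float64(0.074)), (254, np.float64(0.073)), (258, np.float64(0.084)), (262, np.float64(0.087)), (266, np.float64(0.091)), (270, np.float64(0.094)), (274, np.float64(0.097)), (278, np.float64(0.101)), (282, np.float64(0.104)), (286, np.float64(0.107)), (290, np.float64(0.11)), (294, np.float64(0.112)), (298, np.float64(0.117))]
cam-in-tool [ 8.150e-02  1.000e-04 -1.583e-01]
scene proj tip [[270.71625381 180.02501665]
 [270.01438943 176.12380204]
 [265.95888503 153.51786257]]
```

View pics/sc1c.png

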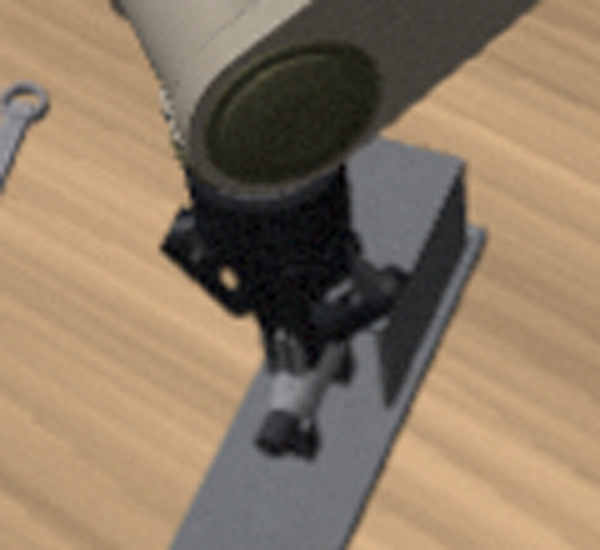

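```bash
python3 - <<'E'
from h import *
for t in('w2','w3','w4'):
    v=V(t); C=v.cloud(); R0=v.T[:3,:3]; 
    Rt=np.array([[.9653,.2613,0],[.2613,-.9653,0],[0,0,-1]])
    L=(C-v.T[:3,3])@Rt+[.0815,0,-.1583]
    print(t,'tips z', 'centre bottom', [(w,L[w,322].round(3).tolist()) for w in (340,365,380,395)])
    for u0,u1 in((225,275),(300,324),(324,350),(375,415)):
        q=L[230:400,u0:u1].reshape(-1,3); q=q[(abs(q[:,1])<.06)&(q[:,0]>-.02)&(q[:,0]<.0135)&(q[:,2]<-.005)&(q[:,2]>-.12)]
        if len(q): print('  ',u0,len(q),'max z',np.percentile(q[:,2],[50,95,99.5]).round(4))
E
```

```text
w2 tips z centre bottom [(340, [-0.246, -0.003, 0.215]), (365, [-0.291, -0.003, 0.214]), (380, [0.009, -0.001, -0.091]), (395, [0.01, -0.001, -0.097])]
   225 3287 max z [-0.0516 -0.026  -0.0201]
   300 575 max z [-0.0943 -0.0898 -0.0887]
   324 626 max z [-0.0945 -0.0897 -0.0885]
   375 2817 max z [-0.0493 -0.0255 -0.0201]
w3 tips z centre bottom [(340, [-0.031, -0.001, -0.029]), (365, [-0.047, -0.001, -0.029]), (380, [0.01, -0.001, -0.092]), (395, [0.01, -0.001, -0.097])]
   225 2434 max z [-0.0692 -0.0444 -0.0304]
   300 2067 max z [-0.0142 -0.0101 -0.007 ]
   324 2261 max z [-0.0144 -0.0098 -0.0064]
   375 1671 max z [-0.0673 -0.0434 -0.0311]
w4 tips z centre bottom [(340, [-0.01, -0.001, -0.053]), (365, [-0.047, -0.001, -0.029]), (380, [0.009, -0.001, -0.091]), (395, [0.01, -0.001, -0.096])]
   225 3308 max z [-0.0722 -0.0631 -0.0592]
   300 3209 max z [-0.0593 -0.0108 -0.0068]
   324 3413 max z [-0.0575 -0.0107 -0.0062]
   375 2552 max z [-0.0719 -0.0625 -0.059 ]
```

The tips really sit about 41 mm farther back than the TCP reading says, at z≈0.081 for a reading of 0.060. The body is about 66 mm behind the tips, so it will still clear the cover by about 18 mm. I'll open, go down 4 cm and grip again.

Request:
servo_tool(steps=[{"tx": 0,"ty": 0,"tz": 0,"yaw": 0,"claw": 5},{"tx": 0,"ty": 0,"tz": 0,"yaw": 0,"claw": 5},{"tx": 0,"ty": 0,"tz": 0,"yaw": 0,"claw": 5},{"tx": 0,"ty": 0,"tz": 0,"yaw": 0,"claw": 5},{"tx": 0,"ty": 0,"tz": 0,"yaw": 0,"claw": 5},{"tx": 0,"ty": 0,"tz": -0.5,"yaw": 0,"claw": 5},{"tx": 0,"ty": 0,"tz": -0.5,"yaw": 0,"claw": 5},{"tx": 0,"ty": 0,"tz": -0.5,"yaw": 0,"claw": 5},{"tx": 0,"ty": 0,"tz": -0.5,"yaw": 0,"claw": 5},{"tx": 0,"ty": 0,"tz": 0,"yaw": 0,"claw": 5}])

```text
time_s: 4.55
position: [0.5336, -0.1686, 0.0393]
tool_rot: [[0.965, 0.261, -0.001], [0.261, -0.965, 0.001], [-0.001, -0.001, -1.0]]
ft_force: [0.1, 0.4, 0.9]
grip_width: 0.05
gripper_force: 0.0
```

Request:
servo_tool(steps=[{"tx": 0,"ty": 0,"tz": -0.5,"yaw": 0,"claw": 5},{"tx": 0,"ty": 0,"tz": -0.5,"yaw": 0,"claw": 5},{"tx": 0,"ty": 0,"tz": -0.5,"yaw": 0,"claw": 5},{"tx": 0,"ty": 0,"tz": -0.5,"yaw": 0,"claw": 5},{"tx": 0,"ty": 0,"tz": 0,"yaw": 0,"claw": 5},{"tx": 0,"ty": 0,"tz": 0,"yaw": 0,"claw": 5}])

```text
time_s: 5.15
position: [0.534, -0.1689, 0.0201]
tool_rot: [[0.965, 0.261, -0.0], [0.261, -0.965, 0.0], [-0.0, -0.0, -1.0]]
ft_force: [0.4, -0.3, 0.2]
grip_width: 0.0502
gripper_force: 0.0
```

Request:
servo_tool(steps=[{"tx": 0,"ty": 0,"tz": 0,"yaw": 0,"claw": 2.4},{"tx": 0,"ty": 0,"tz": 0,"yaw": 0,"claw": 2.4},{"tx": 0,"ty": 0,"tz": 0,"yaw": 0,"claw": 2.4},{"tx": 0,"ty": 0,"tz": 0,"yaw": 0,"claw": 2.4},{"tx": 0,"ty": 0,"tz": 0,"yaw": 0,"claw": 2.4}], newtons=40)

```text
time_s: 5.65
position: [0.5341, -0.1688, 0.0205]
tool_rot: [[0.965, 0.261, 0.0], [0.261, -0.965, -0.0], [0.0, 0.0, -1.0]]
ft_force: [-0.7, 2.0, 4.4]
grip_width: 0.0269
gripper_force: 39.2
```

Gripped: opening 26.9 mm, force 39 N. Next is the 138 mm draw along the rack's +x, in two stages.

Request:
servo_tool(steps=[{"tx": 0,"ty": 0,"tz": 0.04,"yaw": 0,"claw": 2.4},{"tx": 0.95,"ty": 0.255,"tz": 0,"yaw": 0,"claw": 2.4},{"tx": 0.95,"ty": 0.255,"tz": 0,"yaw": 0,"claw": 2.4},{"tx": 0.95,"ty": 0.255,"tz": 0,"yaw": 0,"claw": 2.4},{"tx": 0.95,"ty": 0.255,"tz": 0,"yaw": 0,"claw": 2.4},{"tx": 0,"ty": 0,"tz": 0,"yaw": 0,"claw": 2.4}])

```text
time_s: 6.25
position: [0.5734, -0.1582, 0.0206]
tool_rot: [[0.965, 0.262, 0.002], [0.262, -0.965, 0.0], [0.002, 0.0, -1.0]]
ft_force: [2.5, 3.2, 1.7]
grip_width: 0.0267
gripper_force: 39.5
```

```bash
python3 - <<'E'
from h import *
o=env.observe();p=np.array(o['position']);d=(p[:2]-[.5094,-.176]);u=np.array([np.cos(np.radians(15.15)),np.sin(np.radians(15.15))])
print('x',d@u,'lat',d@[-u[1],u[0]],o['wrist_torque'],o['ft_force'])
E
```

```text
x 0.06647752211625359 lat 0.00045366712893716476 [ 0.44623334 -0.44704881 -0.07012435] [2.50508611 3.18477043 1.65112485]
```

Request:
servo_tool(steps=[{"tx": 0.95,"ty": 0.252,"tz": 0,"yaw": 0,"claw": 2.4},{"tx": 0.95,"ty": 0.252,"tz": 0,"yaw": 0,"claw": 2.4},{"tx": 0.95,"ty": 0.252,"tz": 0,"yaw": 0,"claw": 2.4},{"tx": 0.95,"ty": 0.252,"tz": 0,"yaw": 0,"claw": 2.4},{"tx": 0.95,"ty": 0.252,"tz": 0,"yaw": 0,"claw": 2.4},{"tx": 0.95,"ty": 0.252,"tz": 0,"yaw": 0,"claw": 2.4},{"tx": 0.95,"ty": 0.252,"tz": 0,"yaw": 0,"claw": 2.4},{"tx": 0.95,"ty": 0.252,"tz": 0,"yaw": 0,"claw": 2.4},{"tx": 0.95,"ty": 0.252,"tz": 0,"yaw": 0,"claw": 2.4},{"tx": 0.95,"ty": 0.252,"tz": 0,"yaw": 0,"claw": 2.4},{"tx": 0,"ty": 0,"tz": 0,"yaw": 0,"claw": 2.4},{"tx": 0,"ty": 0,"tz": 0,"yaw": 0,"claw": 2.4}])

```text
time_s: 7.45
position: [0.6681, -0.133, 0.0209]
tool_rot: [[0.965, 0.262, 0.003], [0.262, -0.965, 0.0], [0.002, 0.001, -1.0]]
ft_force: [2.1, 3.4, 1.5]
grip_width: 0.0269
gripper_force: 39.5
```

```bash
python3 - <<'E'
from h import *
o=env.observe();p=np.array(o['position']);d=(p[:2]-[.5094,-.176]);u=np.array([np.cos(np.radians(15.15)),np.sin(np.radians(15.15))])
print('x',d@u,'lat',d@[-u[1],u[0]],o['wrist_torque'],o['ft_force'])
snap('wrist','w5'); snap('top','top5')
v=V('w5'); t=V('top5')
for x in (20,105,210): print(x, v.proj([[*(np.array([.5094,-.176])+u*x/1000),.06]]), t.proj([[*(np.array([.5094,-.176])+u*x/1000),.074]]))
a=cv2.resize(v.p[::1,::1,::-1],(480,300)); b=cv2.resize(t.p[140:245,320:410,::-1],(300,350)); 
c=np.zeros((350,780,3),np.uint8); c[:300,:480]=a; c[:,480:]=b; cv2.imwrite('pics/m5.png',c)
E
```

```text
x 0.16441725292193451 lat 1.5908797573038562e-06 [ 0.58860008 -0.27835825 -0.16166365] [2.08980721 3.37835594 1.48139514]
20 [[323.84660013 502.17572798]] [[364.08858795 188.26019757]]
105 [[323.7437433  399.54921992]] [[356.97584614 164.91881307]]
210 [[323.5561166  193.23063207]] [[348.26711936 136.44036068]]
```

View pics/m5.png

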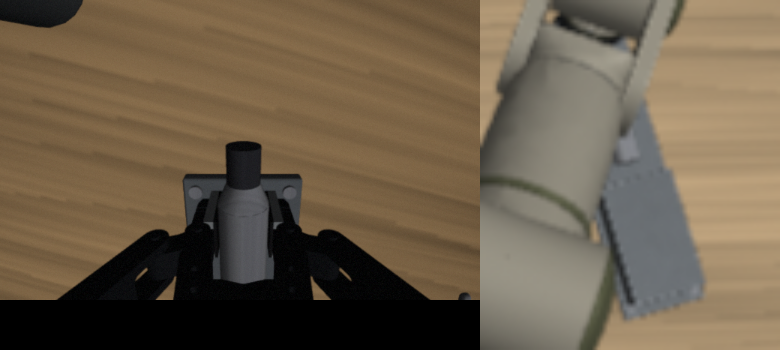

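The shaft came out with the gripper: nose tip at about (323,189) in the wrist image, predicted (323,193), so shaft_mid is near x=+105. I'll release it gently, lift, move back and measure it at rest.

Request:
servo_tool(steps=[{"tx": 0,"ty": 0,"tz": 0,"yaw": 0,"claw": 2.9},{"tx": 0,"ty": 0,"tz": 0,"yaw": 0,"claw": 3.2},{"tx": 0,"ty": 0,"tz": 0,"yaw": 0,"claw": 4},{"tx": 0,"ty": 0,"tz": 0,"yaw": 0,"claw": 5},{"tx": 0,"ty": 0,"tz": 0,"yaw": 0,"claw": 5},{"tx": 0,"ty": 0,"tz": 0,"yaw": 0,"claw": 5},{"tx": 0,"ty": 0,"tz": 0,"yaw": 0,"claw": 5},{"tx": 0,"ty": 0,"tz": 1,"yaw": 0,"claw": 5},{"tx": 0,"ty": 0,"tz": 2,"yaw": 0,"claw": 5},{"tx": 0,"ty": 0,"tz": 3,"yaw": 0,"claw": 5},{"tx": 0,"ty": 0,"tz": 3,"yaw": 0,"claw": 5},{"tx": -1.43,"ty": -0.385,"tz": 3,"yaw": 0,"claw": 5},{"tx": -1.43,"ty": -0.385,"tz": 0,"yaw": 0,"claw": 5},{"tx": -1.43,"ty": -0.385,"tz": 0,"yaw": 0,"claw": 5},{"tx": -1.43,"ty": -0.385,"tz": 0,"yaw": 0,"claw": 5},{"tx": 0,"ty": 0,"tz": 0,"yaw": 0,"claw": 5},{"tx": 0,"ty": 0,"tz": 0,"yaw": 0,"claw": 5},{"tx": 0,"ty": 0,"tz": 0,"yaw": 0,"claw": 5}])

```text
time_s: 9.35
position: [0.6104, -0.1487, 0.1409]
tool_rot: [[0.965, 0.262, 0.001], [0.262, -0.965, -0.0], [0.001, 0.0, -1.0]]
ft_force: [0.0, 0.7, 0.2]
grip_width: 0.0501
gripper_force: 0.0
```

```bash
python3 - <<'E'
from h import *
o=env.observe();p=np.array(o['position']);r=np.array([.5094,-.176]);u=np.array([np.cos(np.radians(15.15)),np.sin(np.radians(15.15))]);n=np.array([-u[1],u[0]])
d=p[:2]-r;print(o['time_s'],'tcp x',d@u,'lat',d@n)
snap('wrist','w6'); C=V('w6').cloud().reshape(-1,3)
x=(C[:,:2]-r)@u; y=(C[:,:2]-r)@n; z=C[:,2]
m=(abs(y)<.016)&(z>.062)&(z<.08)&(x>0)&(x<.25)
print('tip x',np.percentile(x[m],99.8), 'min',x[m].min())
for a in np.arange(.02,.215,.02):
    k=m&(x>=a)&(x<a+.01)
    if k.sum()>5: print(round(a,3),k.sum(),'lat',(y[k].min()*1e3).round(1),(y[k].max()*1e3).round(1),'z',np.percentile(z[k],95).round(4))
E
```

```text
9.35 tcp x 0.1046482210736483 lat -8.063576169791846e-05
tip x 0.20858053027819776 min 0.01838866348360321
0.02 327 lat -12.9 14.0 z 0.0748
0.04 357 lat -12.5 13.6 z 0.075
0.06 397 lat -13.9 13.2 z 0.075
0.08 433 lat -13.5 13.8 z 0.0751
0.1 460 lat -13.1 13.4 z 0.075
0.12 509 lat -13.6 13.8 z 0.0751
0.14 534 lat -13.2 13.3 z 0.0751
0.16 587 lat -13.0 13.8 z 0.075
0.18 473 lat -11.3 11.9 z 0.0726
0.2 362 lat -7.7 8.4 z 0.0701
```

The shaft rests level on the saddles: axis on the rack line within 0.5 mm, top at 75 mm, shaft_mid at x≈104. The jaws are already over the middle, so I go down and grip.

Request:
servo_tool(steps=[{"tx": 0,"ty": 0,"tz": -3,"yaw": 0,"claw": 5},{"tx": 0,"ty": 0,"tz": -3,"yaw": 0,"claw": 5},{"tx": 0,"ty": 0,"tz": -2,"yaw": 0,"claw": 5},{"tx": 0,"ty": 0,"tz": -1,"yaw": 0,"claw": 5},{"tx": 0,"ty": 0,"tz": -1,"yaw": 0,"claw": 5},{"tx": 0,"ty": 0,"tz": -1,"yaw": 0,"claw": 5},{"tx": 0,"ty": 0,"tz": -1,"yaw": 0,"claw": 5},{"tx": 0,"ty": 0,"tz": 0,"yaw": 0,"claw": 5},{"tx": 0,"ty": 0,"tz": 0,"yaw": 0,"claw": 5},{"tx": 0,"ty": 0,"tz": 0,"yaw": 0,"claw": 2.4},{"tx": 0,"ty": 0,"tz": 0,"yaw": 0,"claw": 2.4},{"tx": 0,"ty": 0,"tz": 0,"yaw": 0,"claw": 2.4},{"tx": 0,"ty": 0,"tz": 0,"yaw": 0,"claw": 2.4},{"tx": 0,"ty": 0,"tz": 0,"yaw": 0,"claw": 2.4},{"tx": 0,"ty": 0,"tz": 0,"yaw": 0,"claw": 2.4}], newtons=60)

```text
time_s: 10.9
position: [0.6099, -0.1483, 0.0215]
tool_rot: [[0.965, 0.261, 0.001], [0.261, -0.965, 0.001], [0.001, -0.0, -1.0]]
ft_force: [-1.3, 4.2, 5.6]
grip_width: 0.0265
gripper_force: 58.7
```

Request:
servo_tool(steps=[{"tx": 0,"ty": 0,"tz": 0.5,"yaw": 0,"claw": 2.4},{"tx": 0,"ty": 0,"tz": 1,"yaw": 0,"claw": 2.4},{"tx": 0,"ty": 0,"tz": 2,"yaw": 0,"claw": 2.4},{"tx": 0,"ty": 0,"tz": 3,"yaw": 0,"claw": 2.4},{"tx": 0,"ty": 0,"tz": 3,"yaw": 0,"claw": 2.4},{"tx": 0,"ty": 0,"tz": 2.5,"yaw": 0,"claw": 2.4},{"tx": 0,"ty": 0,"tz": 0,"yaw": 0,"claw": 2.4},{"tx": 0,"ty": 0,"tz": 0,"yaw": 0,"claw": 2.4}])

```text
time_s: 11.7
position: [0.6094, -0.1489, 0.1401]
tool_rot: [[0.965, 0.261, -0.001], [0.261, -0.965, 0.0], [-0.001, -0.0, -1.0]]
ft_force: [-0.5, 0.5, -4.2]
grip_width: 0.0263
gripper_force: 59.3
```

```bash
python3 - <<'E'
from h import *
o=env.observe();print(np.round(o['position'],4),np.round(o['tool_rot'],4).tolist(),o['ft_force'],o['grip_width'],o['gripper_force'])
snap('wrist','w7'); v=V('w7'); C=v.cloud()
P=C.reshape(-1,3); R=np.array(o['tool_rot']); L=(P-o['position'])@R
m=(abs(L[:,1])<.018)&(abs(L[:,2]+.041)<.02)&(L[:,0]>.03)&(L[:,0]<.12)
print('tip along tool x',np.percentile(L[m,0],99.8))
for a in(.04,.06,.08):
    k=m&(abs(L[:,0]-a)<.005); print(a,'lat',L[k,1].min(),L[k,1].max(),'top z',np.percentile(L[k,2],5))
E
```

```text
[ 0.6094 -0.1489  0.1401] [[0.9653, 0.2611, -0.0005], [0.2611, -0.9653, 0.0001], [-0.0005, -0.0002, -1.0]] [-0.47940322  0.46380642 -4.16559403] 0.026323346347209144 59.337303042411804
tip along tool x 0.10485728896005968
0.04 lat -0.013490923884694755 0.014320245697617525 top z -0.053261868270477436
0.06 lat -0.01352913022959196 0.014119313447159164 top z -0.05319415110318692
0.08 lat -0.012001328859150567 0.012877343800627111 top z -0.051206220960755514
```

Shaft held level, tip 105 mm ahead of the TCP, weight about 4 N. Now I carry it over the stand.

Request:
servo_tool(steps=[{"tx": -0.7,"ty": 1.4,"tz": 0,"yaw": -0.2,"claw": 2.4},{"tx": -1.42,"ty": 2.81,"tz": 0,"yaw": -0.3,"claw": 2.4},{"tx": -1.42,"ty": 2.81,"tz": 0,"yaw": -0.3,"claw": 2.4},{"tx": -1.42,"ty": 2.81,"tz": 0,"yaw": -0.3,"claw": 2.4},{"tx": -1.42,"ty": 2.81,"tz": 0,"yaw": -0.3,"claw": 2.4},{"tx": -1.42,"ty": 2.81,"tz": 0,"yaw": -0.3,"claw": 2.4},{"tx": -1.42,"ty": 2.81,"tz": 0,"yaw": -0.3,"claw": 2.4},{"tx": -1.42,"ty": 2.81,"tz": 0,"yaw": -0.3,"claw": 2.4},{"tx": -1.42,"ty": 2.81,"tz": 0,"yaw": -0.3,"claw": 2.4},{"tx": -1.42,"ty": 2.81,"tz": 0,"yaw": -0.2,"claw": 2.4},{"tx": -0.75,"ty": 1.4,"tz": 0,"yaw": 0,"claw": 2.4},{"tx": 0,"ty": 0,"tz": 0,"yaw": 0,"claw": 2.4},{"tx": 0,"ty": 0,"tz": 0,"yaw": 0,"claw": 2.4},{"tx": 0,"ty": 0,"tz": 0,"yaw": 0,"claw": 2.4}])

```text
time_s: 13.15
position: [0.468, 0.1311, 0.1403]
tool_rot: [[0.977, 0.213, -0.0], [0.213, -0.977, -0.0], [-0.0, 0.0, -1.0]]
ft_force: [-0.5, 0.1, -3.8]
grip_width: 0.0263
gripper_force: 59.6
```

```bash
python3 - <<'E'
from h import *
o=env.observe();print(o['time_s'],np.round(o['position'],4),np.round(o['tool_rot'],4).tolist(),o['ft_force'],o['gripper_force'])
snap('wrist','w8'); v=V('w8'); C=v.cloud(); np.save('c8.npy',C)
z=C[...,2]
m=(abs(z-.012)<.0035); n,lab,st,_=cv2.connectedComponentsWithStats(m.astype(np.uint8))
print([(s[4],s[:4].tolist()) for s in st[1:] if s[4]>300])
E
```

```text
13.15 [0.468  0.1311 0.1403] [[0.9771, 0.2127, -0.0004], [0.2127, -0.9771, -0.0003], [-0.0004, 0.0002, -1.0]] [-0.48846922  0.06192813 -3.78076008] 59.57042992115021
[(np.int32(303), [0, 0, 30, 37]), (np.int32(6886), [566, 25, 74, 309]), (np.int32(2529), [272, 41, 27, 214]), (np.int32(807), [350, 46, 17, 80])]
```

View pics/w8.png

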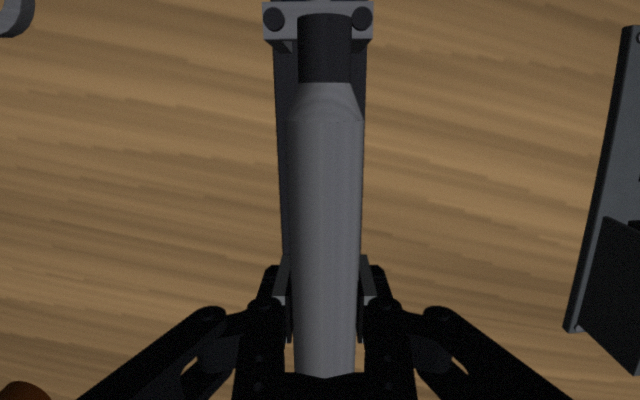

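The view shows the held shaft over the stand. The bridge front edge is at (264..372, 38), the base edges run down u≈273–285 and 366, and the nose tip is at v≈15, still well above the bridge. I fit the stand from depth.

```bash
python3 - <<'E'
from h import *
v=V('w8'); C=np.load('c8.npy'); z=C[...,2]
def edge(u0,u1,r0,r1,side):
    out=[]
    for r in range(r0,r1):
        k=np.where(abs(z[r,u0:u1]-.012)<.005)[0]
        if len(k): out.append((u0+(k.min()-.5 if side<0 else k.max()+.5),r))
    return v.atz(out,.012)[:,:2]
L=edge(262,300,60,240,-1); Rr=edge(345,380,55,125,1)
def line(P):
    vx,vy,x,y=cv2.fitLine(P.astype(np.float32),cv2.DIST_HUBER,0,1e-4,1e-4).ravel(); s=np.sign(vx); d=(P-[x,y])@[-vy,vx]; return np.degrees(np.arctan2(vy*s,vx*s)),np.array([x,y]),np.std(d)
l=line(L);r=line(Rr);print(l,r)
th=np.radians(l[0]); 
o0=np.array([.4962,.1382])
for a in (l[0],12.3,12.5):
    t=np.radians(a);u=np.array([np.cos(t),np.sin(t)]);n=np.array([-u[1],u[0]]);print(a,'left lat',(l[1]-o0)@n,'right',(r[1]-o0)@n,'width',(l[1]-r[1])@n, 'cent', ((l[1]+r[1])/2-o0)@n)
u=np.array([np.cos(th),np.sin(th)]);n=np.array([-u[1],u[0]])
B=C[0:60,255:385].reshape(-1,3);B=B[(B[:,2]>.083)&(B[:,2]<.092)]
# exclude shaft? shaft is z>.15
x=(B[:,:2]-o0)@u;y=(B[:,:2]-o0)@n
print('bridge top n',len(B),'z',np.median(B[:,2]),'x',np.percentile(x,[.5,5,95,99.5]),'y',y.min(),y.max())
print('bridge front edge by px',[( (w-o0)@u,(w-o0)@n) for w in v.atz([(264,38.5),(372,37)],.087)[:,:2]])
# other-camera check: stand via top
t=V('top0');px=lambda L:(np.array(L)+.5)/5-.5+[245,140]
for w in t.atz(px([(144,253),(171,371)]),.05)[:,:2]: print('saddle top-cam',(w-o0)@u,(w-o0)@n)
for tag in('w2','w8'):
    q=V(tag).cloud(); P=q.reshape(-1,3); xx=(P[:,:2]-o0)@u; yy=(P[:,:2]-o0)@n
    for s in(-.05,.035):
        k=(abs(P[:,2]-.048)<.008)&(abs(xx-s)<.02)&(abs(yy)<.02); 
        if k.sum()>20: print(tag,'saddle',s,k.sum(),np.percentile(xx[k],[2,98]),np.percentile(yy[k],[2,98]))
    k=(abs(P[:,2]-.087)<.003)&(abs(xx-.095)<.02)&(abs(yy)<.045)
    if k.sum()>20: print(tag,'bridge',k.sum(),np.percentile(xx[k],[1,99]),np.percentile(yy[k],[1,99]))
    k=(abs(P[:,2]-.082)<.002)&(xx>.1)&(xx<.18)&(abs(yy)<.03)
    if k.sum()>20: print(tag,'stop',k.sum(),np.percentile(xx[k],[1,99]),np.percentile(yy[k],[1,99]))
E
```

```text
(np.float32(12.763059), array([0.47197133, 0.1734005 ], dtype=float32), np.float64(0.00026957045784352374)) (np.float32(12.282905), array([0.56995445, 0.11808024], dtype=float32), np.float64(0.00023781792995787026))
12.763059 left lat 0.03968336164209804 right -0.035916451066888705 width 0.07559981 cent 0.0018834552876046688
12.3 left lat 0.03955394125795348 right -0.035369859094626505 width 0.07492380035257998 cent 0.0020920410816634865
12.5 left lat 0.039610157150575455 right -0.03560622371065783 width 0.07521638086123329 cent 0.00200196671995881
bridge top n 2246 z 0.08766445552757714 x [0.08365129 0.0843537  0.10306839 0.10353081] y -0.03043708602877642 0.03393271470734726
bridge front edge by px [(np.float64(0.08412769690085957), np.float64(0.03330372847655752)), (np.float64(0.08431404284387008), np.float64(-0.030047336068142663))]
saddle top-cam 0.035688186654328664 -0.000765912981998097
saddle top-cam -0.04952159575973673 0.0001853043734545442
w2 saddle -0.05 268 [-0.05627387 -0.04486886] [-0.00905187  0.01165804]
w2 saddle 0.035 299 [0.02791936 0.03972645] [-0.00903147  0.0117212 ]
w2 bridge 100 [0.08387564 0.10344696] [-0.03187055 -0.02802241]
w8 bridge 2034 [0.08379523 0.10344726] [-0.02989161  0.03340098]
```

Request:
servo_tool(steps=[{"tx": -0.26,"ty": 0.18,"tz": 0,"yaw": 0.4,"claw": 2.4},{"tx": 0,"ty": 0,"tz": -2.5,"yaw": 0,"claw": 2.4},{"tx": 0,"ty": 0,"tz": -2.5,"yaw": 0,"claw": 2.4},{"tx": 0,"ty": 0,"tz": -2.5,"yaw": 0,"claw": 2.4},{"tx": 0,"ty": 0,"tz": -1.5,"yaw": 0,"claw": 2.4},{"tx": 0,"ty": 0,"tz": -1,"yaw": 0,"claw": 2.4},{"tx": 0,"ty": 0,"tz": -0.7,"yaw": 0,"claw": 2.4},{"tx": 0,"ty": 0,"tz": -0.5,"yaw": 0,"claw": 2.4},{"tx": 0,"ty": 0,"tz": 0,"yaw": 0,"claw": 2.4},{"tx": 0,"ty": 0,"tz": 0,"yaw": 0,"claw": 2.4},{"tx": 0,"ty": 0,"tz": -0.2,"yaw": 0,"claw": 2.4},{"tx": 0,"ty": 0,"tz": -0.2,"yaw": 0,"claw": 2.4},{"tx": 0,"ty": 0,"tz": 0,"yaw": 0,"claw": 2.4}])

```text
time_s: 14.5
position: [0.4648, 0.1338, 0.0245]
tool_rot: [[0.975, 0.221, -0.0], [0.221, -0.975, 0.0], [-0.0, -0.0, -1.0]]
ft_force: [0.2, 0.1, -4.5]
grip_width: 0.0263
gripper_force: 59.6
```

Request:
servo_tool(steps=[{"tx": 0,"ty": 0,"tz": -0.1,"yaw": 0,"claw": 2.4},{"tx": 0,"ty": 0,"tz": 0,"yaw": 0,"claw": 2.4},{"tx": 0,"ty": 0,"tz": 0,"yaw": 0,"claw": 2.4}])

```text
time_s: 14.8
position: [0.4649, 0.1338, 0.0236]
tool_rot: [[0.975, 0.221, 0.0], [0.221, -0.975, -0.0], [0.0, 0.0, -1.0]]
ft_force: [0.5, 0.3, -3.6]
grip_width: 0.0265
gripper_force: 59.6
```

Request:
servo_tool(steps=[{"tx": 0.03,"ty": -0.09,"tz": 0,"yaw": 0,"claw": 2.4},{"tx": 0,"ty": 0,"tz": -0.1,"yaw": 0,"claw": 2.4},{"tx": 0,"ty": 0,"tz": 0,"yaw": 0,"claw": 2.4},{"tx": 0,"ty": 0,"tz": 0,"yaw": 0,"claw": 2.4}])

```text
time_s: 15.2
position: [0.4652, 0.1329, 0.0226]
tool_rot: [[0.975, 0.221, -0.0], [0.221, -0.975, 0.0], [-0.0, -0.0, -1.0]]
ft_force: [1.0, -0.3, -5.0]
grip_width: 0.0264
gripper_force: 59.6
```

Request:
servo_tool(steps=[{"tx": 0,"ty": 0,"tz": -0.1,"yaw": 0,"claw": 2.4},{"tx": 0,"ty": 0,"tz": 0,"yaw": 0,"claw": 2.4},{"tx": 0,"ty": 0,"tz": 0,"yaw": 0,"claw": 2.4}])

```text
time_s: 15.5
position: [0.4653, 0.133, 0.0219]
tool_rot: [[0.975, 0.221, 0.0], [0.221, -0.975, 0.0], [0.0, 0.0, -1.0]]
ft_force: [-2.0, -0.1, 2.9]
grip_width: 0.0265
gripper_force: 60.3
```

Request:
servo_tool(steps=[{"tx": 0,"ty": 0,"tz": -0.05,"yaw": 0,"claw": 2.4},{"tx": 0,"ty": 0,"tz": 0,"yaw": 0,"claw": 2.4},{"tx": 0,"ty": 0,"tz": 0,"yaw": 0,"claw": 2.4}])

```text
time_s: 15.8
position: [0.4654, 0.133, 0.0218]
tool_rot: [[0.975, 0.221, 0.001], [0.221, -0.975, 0.0], [0.001, 0.0, -1.0]]
ft_force: [-2.9, 0.4, 8.6]
grip_width: 0.0268
gripper_force: 60.9
```

Contact came at reading 0.0219, as expected from the rack (0.0215). Checking the nose against the bridge by depth before sliding.

```bash
python3 - <<'E'
from h import *
snap('wrist','w9'); v=V('w9'); P=v.cloud().reshape(-1,3)
o=np.array([.4947,.1395]);t=np.radians(12.65);u=np.array([np.cos(t),np.sin(t)]);n=np.array([-u[1],u[0]])
x=(P[:,:2]-o)@u;y=(P[:,:2]-o)@n;z=P[:,2]
m=(z>.06)&(z<.08)&(x>-.02)&(x<.082)&(abs(y)<.018)
print('tip x',np.percentile(x[m],99.8))
for a in(0,.02,.04,.06,.07):
    k=m&(abs(x-a)<.005)
    if k.sum()>9: print(a,'lat',y[k].min().round(4),y[k].max().round(4),'top',np.percentile(z[k],95).round(4))
k=(abs(z-.0875)<.003)&(x>.07)&(x<.115)&(abs(y)<.045)
if k.sum()>9: print('bridge',np.percentile(x[k],[1,99]),np.percentile(y[k],[1,99]))
for a in(.087,.095,.103):
    q=k&(abs(x-a)<.004)
    if q.sum()>9: print(a,y[q].min(),y[q].max())
k=(abs(z-.082)<.0025)&(x>.108)&(x<.18)&(abs(y)<.03)
if k.sum()>9: print('stop',k.sum(),np.percentile(x[k],[1,99]),np.percentile(y[k],[1,99]))
print('top row x range at z=.082',(v.atz([(320,0)],.082)[0,:2]-o)@u)
# top camera: blue block
T=V('top0'); h=cv2.cvtColor(T.p,cv2.COLOR_RGB2HSV); b=(h[...,0]>100)&(h[...,0]<125)&(h[...,1]>120); b[:140]=0;b[200:]=0;b[:,:245]=0;b[:,300:]=0
Q=T.cloud()[b]; Q=Q[abs(Q[:,2]-.082)<.006]; print('top blue',len(Q),np.percentile((Q[:,:2]-o)@u,[1,99]),np.percentile((Q[:,:2]-o)@n,[1,99]))
E
```

```text
tip x 0.07467411744281932
0 lat -0.0139 0.0136 top 0.0752
0.02 lat -0.0138 0.0136 top 0.0752
0.04 lat -0.0139 0.0137 top 0.0752
0.06 lat -0.0089 0.0088 top 0.0703
0.07 lat -0.009 0.0089 top 0.0705
top row x range at z=.082 0.07538949066504431
top blue 92 [0.11329969 0.14284605] [-0.02548071  0.02216004]
```

The shaft is on the stand line, tip at x=75 and lying level. The block front appears near x=113–115, so full press needs about 39 mm of slide. First 24 mm.

Request:
servo_tool(steps=[{"tx": 0,"ty": 0,"tz": 0.05,"yaw": 0,"claw": 2.4},{"tx": 0.39,"ty": 0.088,"tz": 0,"yaw": 0,"claw": 2.4},{"tx": 0.39,"ty": 0.088,"tz": 0,"yaw": 0,"claw": 2.4},{"tx": 0.39,"ty": 0.088,"tz": 0,"yaw": 0,"claw": 2.4},{"tx": 0.39,"ty": 0.088,"tz": 0,"yaw": 0,"claw": 2.4},{"tx": 0.39,"ty": 0.088,"tz": 0,"yaw": 0,"claw": 2.4},{"tx": 0.39,"ty": 0.088,"tz": 0,"yaw": 0,"claw": 2.4},{"tx": 0,"ty": 0,"tz": 0,"yaw": 0,"claw": 2.4},{"tx": 0,"ty": 0,"tz": 0,"yaw": 0,"claw": 2.4}])

```text
time_s: 16.75
position: [0.4884, 0.1387, 0.0216]
tool_rot: [[0.975, 0.22, -0.001], [0.22, -0.975, 0.001], [-0.0, -0.001, -1.0]]
ft_force: [-4.1, 3.8, 3.3]
grip_width: 0.0264
gripper_force: 60.2
```

Request:
servo_tool(steps=[{"tx": 0.195,"ty": 0.044,"tz": 0,"yaw": 0,"claw": 2.4},{"tx": 0.195,"ty": 0.044,"tz": 0,"yaw": 0,"claw": 2.4},{"tx": 0.195,"ty": 0.044,"tz": 0,"yaw": 0,"claw": 2.4},{"tx": 0,"ty": 0,"tz": 0,"yaw": 0,"claw": 2.4}])

```text
time_s: 17.15
position: [0.4928, 0.1398, 0.0215]
tool_rot: [[0.975, 0.221, -0.004], [0.221, -0.975, 0.0], [-0.004, -0.001, -1.0]]
ft_force: [-9.4, 2.5, 7.4]
grip_width: 0.0261
gripper_force: 60.7
```

Request:
servo_tool(steps=[{"tx": 0.195,"ty": 0.044,"tz": 0,"yaw": 0,"claw": 2.4},{"tx": 0.195,"ty": 0.044,"tz": 0,"yaw": 0,"claw": 2.4},{"tx": 0,"ty": 0,"tz": 0,"yaw": 0,"claw": 2.4}])

```text
time_s: 17.45
position: [0.4967, 0.1407, 0.0215]
tool_rot: [[0.975, 0.221, -0.004], [0.221, -0.975, 0.0], [-0.004, -0.001, -1.0]]
ft_force: [-9.2, 2.1, 7.7]
grip_width: 0.0264
gripper_force: 60.7
```

Request:
servo_tool(steps=[{"tx": 0.195,"ty": 0.044,"tz": 0.03,"yaw": 0,"claw": 2.4},{"tx": 0.195,"ty": 0.044,"tz": 0,"yaw": 0,"claw": 2.4},{"tx": 0,"ty": 0,"tz": 0,"yaw": 0,"claw": 2.4}])

```text
time_s: 17.75
position: [0.5011, 0.1416, 0.0216]
tool_rot: [[0.975, 0.221, -0.003], [0.221, -0.975, 0.0], [-0.003, -0.001, -1.0]]
ft_force: [-5.8, 2.8, 2.7]
grip_width: 0.0266
gripper_force: 60.1
```

Request:
servo_tool(steps=[{"tx": 0.1,"ty": 0.022,"tz": 0,"yaw": 0,"claw": 2.4},{"tx": 0.1,"ty": 0.022,"tz": 0,"yaw": 0,"claw": 2.4},{"tx": 0,"ty": 0,"tz": 0,"yaw": 0,"claw": 2.4}])

```text
time_s: 18.05
position: [0.5022, 0.1418, 0.0215]
tool_rot: [[0.975, 0.221, -0.005], [0.221, -0.975, -0.0], [-0.005, -0.001, -1.0]]
ft_force: [-10.1, 1.5, 5.9]
grip_width: 0.0264
gripper_force: 60.5
```

Request:
servo_tool(steps=[{"tx": 0.1,"ty": 0.022,"tz": 0,"yaw": 0,"claw": 2.4},{"tx": 0,"ty": 0,"tz": 0,"yaw": 0,"claw": 2.4}])

```text
time_s: 18.25
position: [0.5021, 0.1419, 0.0215]
tool_rot: [[0.975, 0.221, -0.007], [0.221, -0.975, -0.001], [-0.007, -0.001, -1.0]]
ft_force: [-13.7, -1.2, 9.6]
grip_width: 0.0267
gripper_force: 60.8
```

Request:
servo_tool(steps=[{"tx": 0.1,"ty": 0.022,"tz": 0.03,"yaw": 0,"claw": 2.4},{"tx": 0,"ty": 0,"tz": 0,"yaw": 0,"claw": 2.4},{"tx": 0,"ty": 0,"tz": 0,"yaw": 0,"claw": 2.4}])

```text
time_s: 18.55
position: [0.502, 0.1419, 0.0215]
tool_rot: [[0.975, 0.221, -0.01], [0.221, -0.975, -0.001], [-0.01, -0.001, -1.0]]
ft_force: [-17.6, -1.6, 10.0]
grip_width: 0.0264
gripper_force: 60.8
```

Request:
servo_tool(steps=[{"tx": 0.1,"ty": 0.022,"tz": 0.02,"yaw": 0,"claw": 2.4},{"tx": 0,"ty": 0,"tz": 0,"yaw": 0,"claw": 2.4},{"tx": 0,"ty": 0,"tz": 0,"yaw": 0,"claw": 2.4}])

```text
time_s: 18.85
position: [0.502, 0.1419, 0.0215]
tool_rot: [[0.975, 0.221, -0.012], [0.221, -0.975, -0.002], [-0.012, -0.001, -1.0]]
ft_force: [-19.8, -4.4, 11.7]
grip_width: 0.0266
gripper_force: 60.8
```

The TCP is frozen at tip x≈113 while the force rises to 20 N: the hard stop, plunger fully in. I unload most of the push, then release and retreat upward.

Request:
servo_tool(steps=[{"tx": -0.15,"ty": -0.03,"tz": 0,"yaw": 0,"claw": 2.4},{"tx": -0.1,"ty": -0.02,"tz": 0.02,"yaw": 0,"claw": 2.4},{"tx": 0,"ty": 0,"tz": 0,"yaw": 0,"claw": 2.4}])

```text
time_s: 19.15
position: [0.5021, 0.1418, 0.0216]
tool_rot: [[0.975, 0.221, -0.006], [0.221, -0.975, -0.0], [-0.006, -0.001, -1.0]]
ft_force: [-9.4, 0.0, 0.6]
grip_width: 0.0266
gripper_force: 59.8
```

Request:
servo_tool(steps=[{"tx": 0,"ty": 0,"tz": 0,"yaw": 0,"claw": 2.8},{"tx": 0,"ty": 0,"tz": 0,"yaw": 0,"claw": 3.2},{"tx": 0,"ty": 0,"tz": 0,"yaw": 0,"claw": 4},{"tx": 0,"ty": 0,"tz": 0,"yaw": 0,"claw": 5},{"tx": 0,"ty": 0,"tz": 0,"yaw": 0,"claw": 5},{"tx": 0,"ty": 0,"tz": 0,"yaw": 0,"claw": 5},{"tx": 0,"ty": 0,"tz": 0,"yaw": 0,"claw": 5},{"tx": 0,"ty": 0,"tz": 1,"yaw": 0,"claw": 5},{"tx": 0,"ty": 0,"tz": 2,"yaw": 0,"claw": 5},{"tx": 0,"ty": 0,"tz": 3,"yaw": 0,"claw": 5},{"tx": 0,"ty": 0,"tz": 3,"yaw": 0,"claw": 5},{"tx": 0,"ty": 0,"tz": 3,"yaw": 0,"claw": 5},{"tx": 0,"ty": 0,"tz": 3,"yaw": 0,"claw": 5},{"tx": 0,"ty": 0,"tz": 2,"yaw": 0,"claw": 5},{"tx": 0,"ty": 0,"tz": 0,"yaw": 0,"claw": 5},{"tx": 0,"ty": 0,"tz": 0,"yaw": 0,"claw": 5},{"tx": 0,"ty": 0,"tz": 0,"yaw": 0,"claw": 5}])

```text
time_s: 20.85
position: [0.5042, 0.1419, 0.1917]
tool_rot: [[0.975, 0.221, -0.002], [0.221, -0.975, -0.0], [-0.002, -0.0, -1.0]]
ft_force: [-0.4, 0.3, -0.3]
grip_width: 0.0501
gripper_force: 0.0
```

```bash
python3 - <<'E'
from h import *
snap('wrist','w10'); v=V('w10'); P=v.cloud().reshape(-1,3)
o=np.array([.4947,.1395]);t=np.radians(12.65);u=np.array([np.cos(t),np.sin(t)]);n=np.array([-u[1],u[0]])
x=(P[:,:2]-o)@u;y=(P[:,:2]-o)@n;z=P[:,2]
for a in np.arange(-.08,.16,.02):
    k=(z>.055)&(z<.1)&(abs(x-a)<.004)&(abs(y)<.018)
    if k.sum()>9: print(a.round(2),'lat',y[k].min().round(4),y[k].max().round(4),'top',np.percentile(z[k],95).round(4))
k=(abs(z-.0825)<.003)&(x>.108)&(x<.18)&(abs(y)<.03)
if k.sum()>9: print('stop',np.percentile(x[k],[.5,99]),np.percentile(y[k],[1,99]))
k=(abs(z-.087)<.003)&(x>.075)&(x<.109)&(abs(y)<.04);print('bridge',np.percentile(x[k],[1,99]),np.percentile(y[k],[1,99]))
k=(abs(y)<.006)&(x>.104)&(x<.125); i=np.argsort(x[k]); 
print('gap profile',[(round(a*1e3),np.round(np.median(z[k&(abs(x-a)<.0006)]),4)) for a in np.arange(.1045,.12,.001) if (k&(abs(x-a)<.0006)).any()])
E
```

```text
-0.08 lat -0.0119 0.0138 top 0.0748
-0.06 lat -0.0138 0.0136 top 0.0749
-0.04 lat -0.0133 0.0133 top 0.0749
-0.02 lat -0.013 0.014 top 0.075
0.0 lat -0.0138 0.0138 top 0.075
0.02 lat -0.0133 0.0134 top 0.0751
0.04 lat -0.013 0.0131 top 0.075
0.06 lat -0.0128 0.0138 top 0.075
0.08 lat -0.0125 0.0135 top 0.0746
0.1 lat -0.018 0.0175 top 0.0888
0.12 lat -0.018 0.0174 top 0.0948
0.14 lat -0.0175 0.0178 top 0.0838
stop [0.11342528 0.14254286] [-0.02399735  0.0247885 ]
bridge [0.08573595 0.10457879] [-0.03095502  0.0317609 ]
gap profile [(104, np.float64(0.0878)), (106, np.float64(0.0687)), (108, np.float64(0.0688)), (108, np.float64(0.069)), (110, np.float64(0.0686)), (110, np.float64(0.0685)), (112, np.float64(0.0685)), (112, np.float64(0.0686)), (114, np.float64(0.076)), (114, np.float64(0.082)), (116, np.float64(0.0826)), (116, np.float64(0.0822)), (118, np.float64(0.0823)), (119, np.float64(0.0827)), (120, np.float64(0.0828))]
```

The nose appears to run up to the block, but its top height there (0.0686) could be either nose or plunger. I check colour, width and tail position.

```bash
python3 - <<'E'
from h import *
v=V('w10'); C=v.cloud();P=C.reshape(-1,3);col=v.p.reshape(-1,3)
o=np.array([.4947,.1395]);t=np.radians(12.65);u=np.array([np.cos(t),np.sin(t)]);n=np.array([-u[1],u[0]])
x=(P[:,:2]-o)@u;y=(P[:,:2]-o)@n;z=P[:,2]
print('bridge-gap cols')
for a in np.arange(.077,.116,.002):
    k=(abs(x-a)<.001)&(abs(y)<.012)&(z>.058)&(z<.08)
    if k.sum()>2: print(round(a*1e3),k.sum(),'w',((y[k].max()-y[k].min())*1e3).round(1),'z',np.percentile(z[k],90).round(4),col[k&(abs(y)<.005)].mean(0).round())
k=(abs(y)<.008)&(z>.07)&(z<.08)&(x<-.05);print('tail x',x[k].min())
# top camera: nose/tail now
snap('top','top10')
E
```

```text
bridge-gap cols
77 71 w 23.3 z 0.0746 [89. 90. 94.]
79 81 w 23.2 z 0.0742 [88. 89. 93.]
81 64 w 23.2 z 0.0746 [89. 89. 94.]
83 87 w 23.3 z 0.074 [88. 88. 93.]
85 29 w 23.3 z 0.073 [89. 90. 95.]
107 62 w 16.4 z 0.0696 [33. 33. 36.]
109 51 w 16.3 z 0.0699 [28. 28. 32.]
111 52 w 16.3 z 0.0694 [28. 28. 32.]
113 82 w 23.8 z 0.0746 [16. 20. 27.]
tail x -0.07737846001239221
```

The dark nose runs right up to the block face at x≈113 and the tail is at -77. The shaft lies level and on the line, and the gripper is clear, so I hand in.

```bash
python3 -c "
from rig import env
print(env.close_job())"
```

```text
the job is handed in; nothing more can be done
None
```

I drew the shaft out of the rack, rested it on the saddles, then laid it in the stand and slid it under the bridge until it met the hard stop at about 20 N, so the plunger should be fully in. I then released it and handed the job in at about 21 s, with no verdict shown; the real fingertips sat about 41 mm higher than the tool reading implied, so my first grip closed above the shaft and I redid it.

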